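# Close the specimen box by tucking its flap under the lip

### The job

Close the specimen box: with the fingertips, push the upright wooden flap over until it lies flat on the box, then, holding it down, push it along so that its free edge slides fully home beneath the steel lip, and let go so that the lip keeps it shut. Only push and press; do not pinch the flap, and leave the stones and everything else on the counter where they are.

Things in the scene. Friction and masses are not known exactly. Their poses are not given: they have to be found in the camera images.
- box: Open plywood specimen box with three polished stones in a dark inlay, 142 mm (its x) by 140 mm (its y) by 50 mm high, fixed to the counter. Origin: centre of its underside, on the counter. Its x axis points from the lip side (nearer the robot) to the hinge side, its y across the box along the hinge line, z up. A space of at least 100 mm behind the hinge side is free of loose things.
- box_hinge (a point): Middle of the hinge line of the flap, 50 mm from the box origin along box +x and 54 mm above the counter; same axes as the box. The hinge line runs along box y.
- lip_mouth (a point): Middle of the mouth of the retaining lip: a dark steel lip, 80 mm long along box y, on the wall opposite the hinge, overhanging the box. This point lies 100 mm from the hinge line towards box -x and at the height of the upper face of the closed flap (56.5 mm above the counter). The lip's flat underside is 61 mm above the counter and 14 mm deep; its mouth is turned up 5 mm at the inner edge to lead the flap in; the top of the lip is 69 mm above the counter.
- flap_pivot (a joint): Angle of the wooden flap about the hinge (rad): 0 flat on the box, 1.57 upright, up to 2.1 leaning back away from the robot. The hinge is sprung towards 1.65 with some friction: let go before it is tucked, the flap springs up again. Holding it flat takes about 0.06 N m (about 2 N at 30 mm from the hinge). At 0 it meets a firm stop. Tucked and let go, it rises against the lip and rests near 0.04.
- flap (a joint): How far the flap has been slid along its own plane, out from the hinge (m): 0 drawn back, 0.018 fully home with the edge under the lip. It slides on slotted ears with about 1.5 N of friction and stays where it is left, but a finger still pressing on it drags it back: lift straight off. Drawn back, the free edge passes the lip by about 5 mm as it folds; slid out beforehand, it would land on top of the lip.
- flap_edge (a point): Middle of the flap's free edge, 94 mm from the hinge line plus the slide. The flap is a 5 mm thick wooden panel, 118 mm wide along the hinge line, from 6 to 94 mm out from the hinge (plus the slide).
- flap_step (a point): Foot of the thumb step on the flap's outer face (the upper one when closed, the one away from the robot when upright): a wooden step 90 mm wide, rising 8 mm from the face, 54 mm from the hinge line plus the slide. Its steep side faces the hinge, and it slopes down towards the free edge over 24 mm. A fingertip resting on the face on the hinge side of it can push against it to slide the flap.
- flap_outer: The outer face of the flap (3 mm thick layer), origin on the hinge line when drawn back; its x axis runs along the panel from the free edge to the hinge, its y along the hinge line, z out of the outer face. This is the face to push.
- flap_inner: The inner face of the flap (2 mm thick layer), same origin and axes as the outer one. Not to be pressed together with the outer face: that is pinching.
- light_holder: Rose stone candle holder, 72 mm across, 42 mm high, beside the box. Origin: centre of its underside. Leave alone.
- tower: Black pointed stone, 42 mm across, 95 mm high, beside the box. Origin: centre of its underside. Leave alone.
- pebble: Polished violet stone, 48 mm across, 26 mm high, between the robot and the box. Origin: centre of its underside. Leave alone.
- pebble_b: Polished grey-blue stone, 40 mm across, 22 mm high, between the robot and the box. Origin: centre of its underside. Leave alone.
- tape_roll: Roll of packing tape lying flat, 96 mm across, 24 mm high, on the right. Origin: centre of its underside. Leave alone.
- holder_b: Yellowish stone candle holder, 68 mm across, 38 mm high, on the left. Origin: centre of its underside. Leave alone.
- pebble_c: Polished clear whitish stone, 54 mm across, 30 mm high, on the left. Origin: centre of its underside. Leave alone.
There are look-alikes about, which are no part of the job. What is shaped like the box but red or yellow is not meant.

How it is judged:
By the outcome, as a careful person would: the job done as asked, in the order asked, and still so for the second after the job is handed in, with the robot touching nothing.
It also fails if it takes over 38 s, if anything falls off the work surface, if the arm or the gripper's body presses on something with over 40 N, if the wrist force passes 120 N, or if a joint passes its speed limit or range.

### The arm

A 6-joint arm with a two-finger parallel gripper is mounted at the origin on the work surface. World frame = base frame: x ahead of the robot, y to its left, z up, the work surface at z = 0. Lengths are in mm, angles in rad, forces in N, time in s.
With the tool pointing down it reaches from about 400 to 925 mm from the base axis. Payload 12.5 kg.
Tool frame: the origin (TCP) lies at the centre of the arm's flange, where the gripper is bolted on; the fingertips stand 190 mm ahead of it and the grasp point (between the pads) lies 171 mm ahead of it; z points along the fingers, y is the line along which they close (so a half turn about z gives the same grasp; the last joint's range is limited). The gripper opens to 95 mm and grips with 3 to 60 N. Pads are 20 mm wide; open, the fingers measure 119 mm over their backs; the gripper's body (75 mm by 180 mm) begins 59 mm behind the grasp point.
Start: joints at [1.19, 0.491, 1.559, -0, 1.092, -0.106], TCP at [169.572, 601.556, 404.761] pointing down, gripper open.
Joint ranges: [-3.1, 3.1], [-0.84, 2.19], [0.05, 2.79], [-1.13, 4.28], [0.06, 2.93], [-2.69, 2.69]. Speed limits (rad/s): [2.22, 2.22, 2.79, 3.14, 3.14, 3.14].

### API

Orientations are given as [roll, pitch, yaw] about the fixed x, y, z axes, in that order (R = Rz(yaw) Ry(pitch) Rx(roll)).
In Python, from cell import env, read_camera, search_frame, cut_out gives the robot as it stands. The module is installed in compiled form; this text tells all that it offers.
- The arm moves only by the tool move_arm, never from a script. Its argument "commands" is a list of rows, each a list of 3 entries, a list of its own where there are three numbers: the shift along the world's x, y, z normalised to -1 to 1, where 1 is 0.03 m, then the turn about the world's z normalised to -1 to 1, where 1 is 0.08 rad, then the opening, from -1 (shut) to 1 (fully open), so that 0 is half open. A call has 1 to 20 rows; each row shifts and turns the commanded pose from where the row before left it; what a row does not reach is not made up. A row lasts 1/12 s, in which the tool goes at most 41.7 mm and 7.16 degrees, less where a joint would pass 70% of its speed; a pose out of reach is approached as far as the arm can. A call with a number of a shift or a turn outside -1 to 1 is refused whole. A call with a gripper value outside its range is refused whole. The fingers move at their own pace and stop on an object; the grip force is fixed at half the most. Time passes only in rows, so rows that do not move let the fingers close. It gives the time, the measured TCP pose, the force, the opening and the grip force at its end, in the units of the state.
- env.state(): the state, without advancing time (a new reading comes with each control period).
- read_camera(name): name is "side" or "top" or "wrist"; returns a dict with "image" (480x640x3 uint8, red, green, blue), "fx", "fy", "cx", "cy" (pixels), "rvec" (rotation vector, rad) and "tvec" (3), from world to camera coordinates, as OpenCV has them. Camera axes: x right, y down, z forward; pixel columns grow to the right and rows downward; lengths in mm; the calibration is good to about 2 mm. A picture is of the moment at which its call begins. There is no depth.
- env.job_done(): hands the job in; it is judged then, once.
Trained networks look in a picture, given as the dict that the camera call returned (one of the last four; its "shot" number tells which), for a name from the list of things; names that differ only in an ending like _2 or _b are one class to them, and where a whole thing is asked for, a point or a joint stands for the part that bears it (a point fixed in the world has none). Each returns a list of dicts, best first, with "confidence" (0 to 1); they miss things now and then, are a little off and sometimes report something else, mostly with a low value. They report only what shows in the picture. A call takes as long as a camera call. They do not tell look-alikes from the thing itself.
- search_frame(thing, picture): "at" ([column, row] in pixels, amid what is visible of it).
- cut_out(thing, picture): "region" (480x640 bool, what is visible of it) and "at" ([column, row] in pixels, amid what is visible of it).
The state is a dict: "t": time; "joints": joint angles; "qvel": joint speeds; "tau": joint torques, N m; "eef_pos": TCP position; "tcp_rot": TCP orientation; "ft_force": force on the tool from outside, world axes, zero at the start; "moment": the same for the moment, N m; "opening": opening from 0.0 (shut) to 1.0 (fully open); "grip_force": force on a finger pad.
Only numpy, scipy, OpenCV 4.12 (cv2) and the standard library are available. Lean on these libraries where they do the work, as an engineer would, in place of code of your own. Each camera call takes 0.05 s, during which the arm holds its last target. There are 200 camera calls.

## Working session

There is one attempt and no reset: what is moved stays moved. The work goes in short steps, Python scripts to look and compute and a tool call to move; the robot and the scene stay as the last step left them, time stands still between calls to the robot, and variables do not carry over. Pictures are saved under pics/ and viewed, at most 10 in all, crops included, and the job is handed in when it is done.

Besides the shell and the picture viewer there is one more tool, called after ">>>" in YAML: its name, and indented under it one key for each argument. move_arm: Moves the arm, as the interface text tells. Its arguments: {"type":"object","properties":{"commands":{"type":"array","items":{"type":"array"}}},"required":["commands"]}

```bash
mkdir -p pics; cat > h.py <<'E'
import numpy as np,cv2
from cell import env,read_camera,search_frame,cut_out
def save(p,n,crop=None,s=1):
    im=p["image"][:,:,::-1]
    if crop: im=im[crop[1]:crop[3],crop[0]:crop[2]]
    cv2.imwrite("pics/"+n,cv2.resize(im,None,fx=s,fy=s))
def K(p): return np.array([[p["fx"],0,p["cx"]],[0,p["fy"],p["cy"]],[0,0,1.]])
def ray(p,uv,z):
    R=cv2.Rodrigues(np.array(p["rvec"],float))[0];t=np.array(p["tvec"],float).ravel()
    d=R.T@np.linalg.inv(K(p))@np.array([uv[0],uv[1],1.]);c=-R.T@t
    return c+d*(z-c[2])/d[2]
def proj(p,X): return cv2.projectPoints(np.array(X,float).reshape(-1,1,3),np.array(p["rvec"],float),np.array(p["tvec"],float),K(p),None)[0].reshape(-1,2)
E
python3 - <<'E'
from h import *
a=[]
for n in("top","side"):
    p=read_camera(n); save(p,n+"0.png")
    for th in("box","flap","flap_step","light_holder","tower","pebble","tape_roll"):
        for d in search_frame(th,p)[:4]: print(n,th,np.round(d["at"]),round(d["confidence"],2),np.round(ray(p,d["at"],25)))
print(env.state()["eef_pos"],env.state()["tcp_rot"],env.state()["t"])
E
```

```text
top box [277. 192.] 0.94 [542. 113.  25.]
top box [222. 302.] 0.64 [254. 255.  25.]
top box [366. 159.] 0.56 [ 629. -120.   25.]
top flap [217. 298.] 0.93 [266. 268.  25.]
top flap [362. 161.] 0.57 [ 622. -111.   25.]
top flap [277. 170.] 0.52 [598. 114.  25.]
top flap_step [216. 298.] 0.71 [264. 271.  25.]
top flap_step [363. 159.] 0.71 [ 627. -113.   25.]
top flap_step [277. 169.] 0.48 [603. 112.  25.]
top flap_step [280. 171.] 0.43 [597. 105.  25.]
top light_holder [226. 177.] 0.86 [582. 246.  25.]
top tower [326. 214.] 0.73 [484. -16.  25.]
top pebble [147. 248.] 0.8 [396. 451.  25.]
top pebble [272. 251.] 0.71 [388. 124.  25.]
top pebble [243. 235.] 0.44 [429. 201.  25.]
top pebble [227. 178.] 0.37 [580. 245.  25.]
top tape_roll [515. 208.] 0.75 [ 499. -506.   25.]
top tape_roll [279. 172.] 0.47 [595. 107.  25.]
side box [390. 322.] 0.76 [273. 260.  25.]
side box [242. 222.] 0.68 [ 631. -137.   25.]
side box [260. 276.] 0.6 [560. 102.  25.]
side box [247. 250.] 0.45 [603.  -6.  25.]
side flap [391. 313.] 0.96 [268. 230.  25.]
side flap [242. 217.] 0.83 [ 634. -164.   25.]
side flap [249. 249.] 0.63 [598.  -8.  25.]
side flap_step [247. 251.] 0.96 [601.  -1.  25.]
side flap_step [240. 220.] 0.95 [ 637. -147.   25.]
side flap_step [388. 314.] 0.89 [276. 234.  25.]
side flap_step [262. 275.] 0.44 [556.  99.  25.]
side light_holder [241. 319.] 0.87 [584. 256.  25.]
side light_holder [332. 290.] 0.61 [393. 154.  25.]
side tower [294. 247.] 0.98 [487. -19.  25.]
side tower [248. 249.] 0.29 [600.  -9.  25.]
side tower [252. 254.] 0.22 [588.  12.  25.]
side pebble [332. 287.] 0.81 [393. 143.  25.]
side pebble [334. 396.] 0.68 [389. 464.  25.]
side pebble [316. 307.] 0.59 [428. 213.  25.]
side pebble [247. 249.] 0.56 [603.  -9.  25.]
side tape_roll [301. 175.] 0.84 [ 488. -415.   25.]
[169.57417528 601.5446573  404.78680664] [3.14146083e+00 1.06357145e-05 2.86681650e+00] 0.8
```

```bash
python3 -c "
import cv2,numpy as np
a=cv2.imread('pics/top0.png');cv2.imwrite('pics/top_c.png',cv2.resize(a[120:340,170:430],None,fx=3,fy=2.7)[:594,:780])
b=cv2.imread('pics/side0.png');cv2.imwrite('pics/side_c.png',cv2.resize(b[180:360,200:440],None,fx=3.2,fy=3.2))"
```

```text
(no output)
```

View pics/top_c.png

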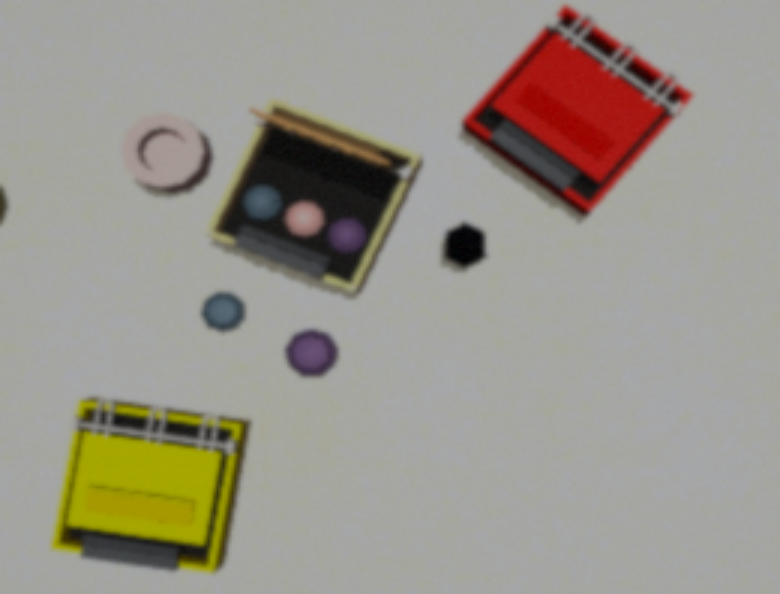

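View pics/side_c.png

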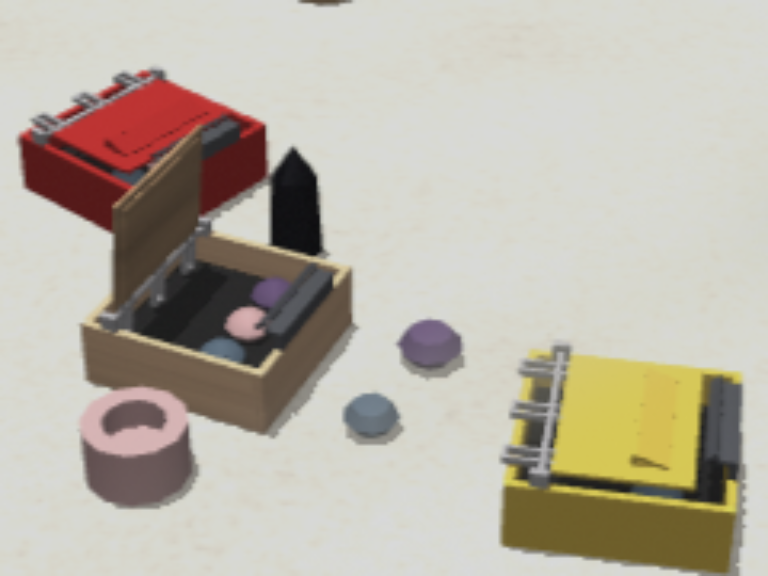

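The plywood box is at top (277,192). The red one at (366,159) and the yellow one at (222,302) are look-alikes, already closed. In the crops the plywood box has an upright brown flap and open stones, so I'm choosing it. Next I'll fit its pose from the rim corners in both views.

```bash
cat > fit.py <<'E'
from h import *
from scipy.optimize import least_squares
P={n:read_camera(n) for n in("top","side")}
# corners: lip-left, lip-right, hinge-right, hinge-left (rim z=50)
L=np.array([[-71,70,50],[-71,-70,50],[71,-70,50],[71,70,50.]])
T=np.array([[211,238],[357,293],[420,157],[272,103]])/[3,2.7]+[170,120]
S=np.array([[265,375],[351,268],[83,324]])/3.2+[200,180]
def W(q,L): c,s=np.cos(q[2]),np.sin(q[2]); return L@np.array([[c,s,0],[-s,c,0],[0,0,1]])+[q[0],q[1],0]
f=lambda q:np.r_[(proj(P["top"],W(q,L))-T).ravel(),(proj(P["side"],W(q,L[[0,1,3]]))-S).ravel()]
r=least_squares(f,[542,113,-.35],x_scale=[10,10,.1],loss="soft_l1");q=r.x
print(q,np.round(r.fun,1))
np.save("q.npy",q)
bp=lambda x,y,z:W(q,np.array([[x,y,z]]))
for n,s,o in(("top",4,(225,145,320,240)),("side",4,(215,210,335,325))):
    im=P[n]["image"][:,:,::-1].copy();im=cv2.resize(im[o[1]:o[3],o[0]:o[2]],None,fx=s,fy=s)
    def line(X,c): 
        a=((proj(P[n],W(q,np.array(X,float)))-[o[0],o[1]]+.5)*s).astype(int); cv2.polylines(im,[a.reshape(-1,1,2)],True,c,1)
    line(L,(0,255,0)); t=1.62;pt=lambda r,n,y:[50-r*np.cos(t)+n*np.sin(t),y,54+r*np.sin(t)+n*np.cos(t)]
    line([pt(6,2.5,59),pt(94,2.5,59),pt(94,2.5,-59),pt(6,2.5,-59)],(255,0,255))
    line([[-64,40,69],[-64,-40,69],[-50,-40,61],[-50,40,61]],(255,255,0))
    cv2.imwrite(f"pics/fit_{n}.png",im)
E
python3 fit.py; python3 -c "
import cv2,numpy as np
a=cv2.imread('pics/fit_top.png');b=cv2.imread('pics/fit_side.png');h=max(a.shape[0],b.shape[0]);z=lambda m:cv2.copyMakeBorder(m,0,h-m.shape[0],0,0,0)
m=np.hstack([z(a),z(b)]);cv2.imwrite('pics/fit.png',cv2.resize(m,(800,int(h*800/m.shape[1]))))"
```

```text
[ 5.36117766e+02  1.17069561e+02 -3.96173165e-01] [-2.2 -0.3 -0.3  0.4  0.2 -0.4 -0.9 -1.3  0.4 -1.1  0.7 -2.  -0.  -1.1]
```

View pics/fit.png

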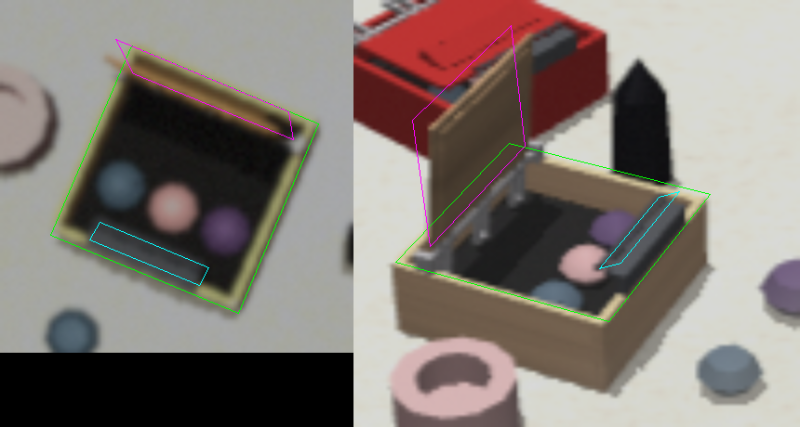

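The overlay matches the rim to within a few mm in both views (the flap leans slightly less than I drew it). I'll move to above and behind the hinge with the fingers closed, then refine with the wrist camera.

>>> move_arm:
  commands:
    - [[0.84,-0.96,0],-0.085,-1]
    - [[0.84,-0.96,0],-0.085,-1]
    - [[0.84,-0.96,0],-0.085,-1]
    - [[0.84,-0.96,0],-0.085,-1]
    - [[0.84,-0.96,0],-0.085,-1]
    - [[0.84,-0.96,0],-0.085,-1]
    - [[0.84,-0.96,0],-0.085,-1]
    - [[0.84,-0.96,0],-0.085,-1]
    - [[0.84,-0.96,0],-0.085,-1]
    - [[0.84,-0.96,0],-0.085,-1]
    - [[0.84,-0.96,0],-0.085,-1]
    - [[0.84,-0.96,0],-0.085,-1]
    - [[0.84,-0.96,0],-0.085,-1]
    - [[0.84,-0.96,0],-0.085,-1]
    - [[0.84,-0.96,0],-0.085,-1]
    - [[0.84,-0.96,0],-0.085,-1]
    - [[0.84,-0.96,0],-0.085,-1]
    - [[0.84,-0.96,0],-0.085,-1]
    - [[0,0,0],0,-1]
    - [[0,0,0],0,-1]

```text
t: 2.57
eef_pos: [624.0, 81.5, 404.2]
tcp_rot: [-3.141, -0.001, 2.742]
ft_force: [0.3, 0.2, 0.8]
opening: 0.006
grip_force: 0.0
```

```bash
cat > w.py <<'E'
from h import *
import sys
q=np.load("q.npy");n=sys.argv[1]
s=env.state();print(s["t"],s["eef_pos"],s["tcp_rot"],s["opening"],s["ft_force"])
p=read_camera("wrist");im=p["image"][:,:,::-1].copy()
c,sn=np.cos(q[2]),np.sin(q[2]);W=lambda X:np.array(X,float)@np.array([[c,sn,0],[-sn,c,0],[0,0,1]])+[q[0],q[1],0]
cv2.imwrite("pics/raw_"+n,im)
cv2.polylines(im,[proj(p,W([[-71,70,50],[-71,-70,50],[71,-70,50],[71,70,50.]])).astype(int).reshape(-1,1,2)],True,(0,255,0),1)
cv2.polylines(im,[proj(p,W([[-50,40,64],[-50,-40,64]])).astype(int).reshape(-1,1,2)],True,(255,255,0),1)
cv2.imwrite("pics/"+n,im)
E
python3 w.py w1.png
```

```text
2.5667 [623.95224654  81.54853216 404.15891624] [-3.14145796e+00 -5.60268044e-04  2.74166553e+00] 0.00560795883172252 [0.31008011 0.1887226  0.82362423]
```

View pics/w1.png

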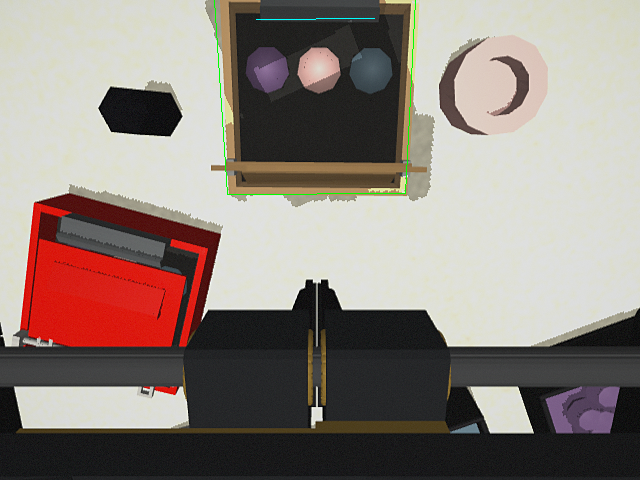

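```bash
python3 -c "
import cv2
a=cv2.imread('pics/raw_w1.png');cv2.imwrite('pics/w1c.png',cv2.resize(a[0:205,200:440],None,fx=3.3,fy=2.9,interpolation=cv2.INTER_CUBIC))"
```

```text
(no output)
```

View pics/w1c.png

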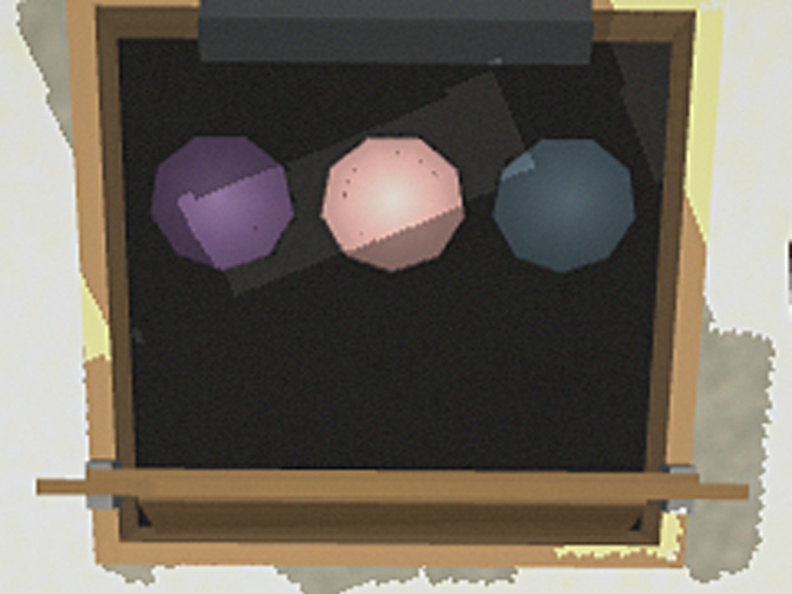

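```bash
cat > fit2.py <<'E'
from h import *
from scipy.optimize import least_squares
p=read_camera("wrist");q0=np.load("q.npy")
px=lambda a:np.array(a)/[3.3,2.9]+[200,0]
def W(q,L): c,s=np.cos(q[2]),np.sin(q[2]); return np.array(L,float)@np.array([[c,s,0],[-s,c,0],[0,0,1]])+[q[0],q[1],0]
H=[ray(p,px(a),50)[:2] for a in((98,563),(680,568),(68,0),(722,0))]
def B(q,X): c,s=np.cos(q[2]),np.sin(q[2]);d=np.array(X)-q[:2];return np.array([c*d[0]+s*d[1],-s*d[0]+c*d[1]])
f=lambda q:np.r_[B(q,H[0])-[71,-70],B(q,H[1])-[71,70],B(q,H[2])[1]+70,B(q,H[3])[1]-70]
r=least_squares(f,q0);q=r.x;print(q0,q,np.round(r.fun,1));np.save("q.npy",q)
for a in((37,497),(748,500),(37,480),(748,484)):
    print("edge at z148",np.round(B(q,ray(p,px(a),148)[:2]),1))
for a in((98,487),(683,490)): print("hinge z54",np.round(B(q,ray(p,px(a),54)[:2]),1))
for a in((198,62),(590,64)): print("lip z61/69",np.round(B(q,ray(p,px(a),61)[:2]),1),np.round(B(q,ray(p,px(a),69)[:2]),1))
s=env.state();print("tcp in box",B(q,s["eef_pos"][:2]),s["eef_pos"][2],"yaw err",s["tcp_rot"][2]-(q[2]+np.pi))
c,sn=np.cos(q[2]),np.sin(q[2]);print("box x dir",c,sn)
E
python3 fit2.py
```

```text
[ 5.36117766e+02  1.17069561e+02 -3.96173165e-01] [ 5.36869613e+02  1.19735683e+02 -4.08820665e-01] [-0.1  0.9  0.1 -0.8  0.6 -0.7]
edge at z148 [ 43.2 -58.8]
edge at z148 [42.8 58.9]
edge at z148 [ 40.1 -58.6]
edge at z148 [39.8 58.6]
hinge z54 [ 50.2 -67.4]
hinge z54 [49.8 67.7]
lip z61/69 [-50.  -40.8] [-48.3 -39.9]
lip z61/69 [-50.3  40.5] [-48.5  39.5]
tcp in box [93.2475809   0.87766253] 404.5574386114743 yaw err 0.011606207553551684
box x dir 0.9175902787688611 -0.39752745855963684
```

>>> move_arm:
  commands:
    - [[0,0,-0.65],-0.145,-1]
    - [[0,0,-0.65],0,-1]
    - [[0,0,-0.65],0,-1]
    - [[0,0,-0.65],0,-1]
    - [[0,0,-0.65],0,-1]
    - [[0,0,-0.65],0,-1]
    - [[-0.214,0.093,0],0,-1]
    - [[-0.214,0.093,0],0,-1]
    - [[-0.214,0.093,0],0,-1]
    - [[0,0,0],0,-1]

```text
t: 3.5
eef_pos: [602.6, 92.6, 289.3]
tcp_rot: [3.141, 0.001, 2.734]
ft_force: [0.4, -0.4, 1.0]
opening: 0.004
grip_force: 0.0
```

>>> move_arm:
  commands:
    - [[-0.107,0.046,-0.017],0,-1]
    - [[-0.107,0.046,-0.017],0,-1]
    - [[-0.122,0.053,-0.033],0,-1]
    - [[-0.122,0.053,-0.033],0,-1]
    - [[-0.107,0.046,-0.033],0,-1]
    - [[-0.107,0.046,-0.033],0,-1]
    - [[-0.107,0.046,-0.05],0,-1]
    - [[-0.107,0.046,-0.05],0,-1]
    - [[-0.069,0.03,-0.05],0,-1]
    - [[-0.069,0.03,-0.05],0,-1]
    - [[-0.061,0.0265,-0.05],0,-1]
    - [[-0.061,0.0265,-0.05],0,-1]
    - [[-0.0535,0.023,-0.067],0,-1]
    - [[-0.0535,0.023,-0.067],0,-1]
    - [[-0.046,0.02,-0.067],0,-1]
    - [[-0.046,0.02,-0.067],0,-1]
    - [[-0.031,0.013,-0.083],0,-1]
    - [[-0.031,0.013,-0.083],0,-1]
    - [[-0.031,0.013,-0.075],0,-1]
    - [[-0.031,0.013,-0.075],0,-1]

```text
t: 5.17
eef_pos: [559.8, 110.6, 256.0]
tcp_rot: [3.142, 0.0, 2.733]
ft_force: [0.5, -0.1, 1.4]
opening: 0.003
grip_force: 0.6
```

```bash
cat > v.py <<'E'
from h import *
import sys
q=np.load("q.npy");s=env.state();c,sn=np.cos(q[2]),np.sin(q[2]);d=np.array(s["eef_pos"])-[q[0],q[1],190]
print(s["t"],"box xyz tip",np.round([c*d[0]+sn*d[1],-sn*d[0]+c*d[1],d[2]],1),np.round(s["ft_force"],2))
a=read_camera("side");b=read_camera("wrist")
A=cv2.resize(a["image"][200:330,205:335],(400,400),interpolation=cv2.INTER_CUBIC);B=cv2.resize(b["image"][0:400,120:520],(400,400))
cv2.imwrite("pics/"+sys.argv[1],np.hstack([A,B])[:,:,::-1])
E
python3 v.py m1.png
```

```text
5.1667 box xyz tip [24.7  0.7 66. ] [ 0.47 -0.06  1.38]
```

View pics/m1.png

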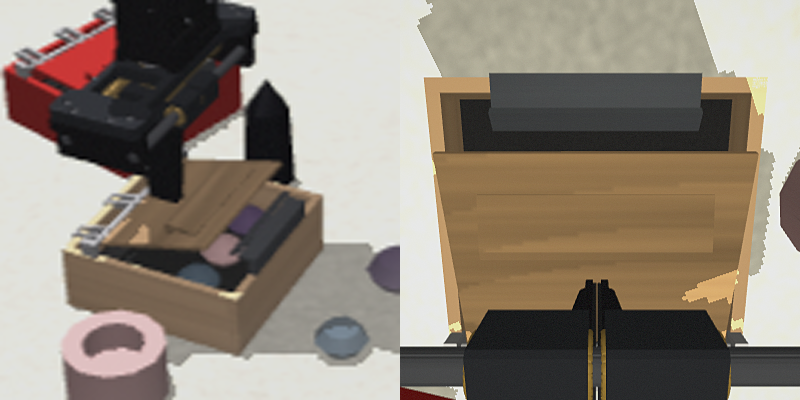

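The flap is folded to about 15°, with the finger on the hinge side of the step and the edge clear of the lip. Next I'll press it flat.

>>> move_arm:
  commands:
    - [[-0.015,0.0065,-0.05],0,-1]
    - [[-0.015,0.0065,-0.05],0,-1]
    - [[-0.015,0.0065,-0.05],0,-1]
    - [[-0.015,0.0065,-0.05],0,-1]
    - [[0,0,-0.05],0,-1]
    - [[0,0,-0.05],0,-1]
    - [[0,0,-0.03],0,-1]
    - [[0,0,0],0,-1]
    - [[0,0,0],0,-1]

```text
t: 6.02
eef_pos: [558.0, 111.3, 246.7]
tcp_rot: [3.141, 0.0, 2.733]
ft_force: [-0.2, -0.2, 5.4]
opening: 0.006
grip_force: 3.0
```

>>> move_arm:
  commands:
    - [[-0.092,0.04,-0.01],0,-1]
    - [[-0.092,0.04,-0.01],0,-1]
    - [[-0.092,0.04,0],0,-1]
    - [[-0.092,0.04,0],0,-1]
    - [[-0.092,0.04,0],0,-1]
    - [[-0.092,0.04,0],0,-1]
    - [[-0.092,0.04,0],0,-1]
    - [[-0.092,0.04,0],0,-1]
    - [[0,0,0],0,-1]

```text
t: 6.77
eef_pos: [536.3, 121.0, 246.5]
tcp_rot: [3.14, 0.003, 2.733]
ft_force: [1.3, -1.3, 6.5]
opening: 0.003
grip_force: 3.1
```

```bash
python3 v.py m2.png
```

```text
6.7667 box xyz tip [-1.   0.9 56.5] [ 1.31 -1.33  6.5 ]
```

View pics/m2.png

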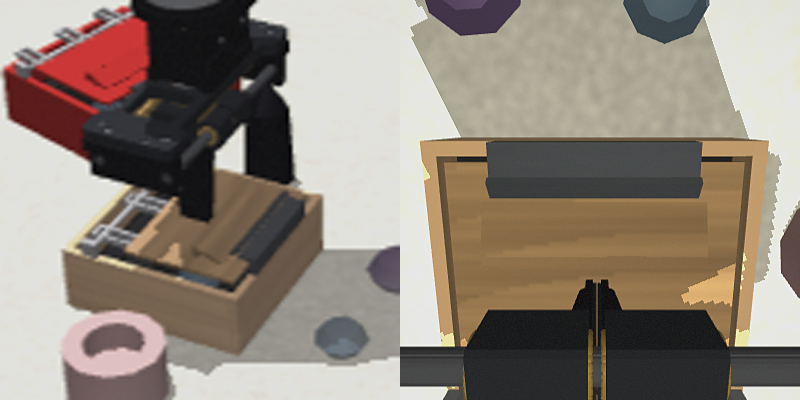

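The flap is flat and its edge is part way under the lip. I'll keep pushing until it reaches the stop.

>>> move_arm:
  commands:
    - [[-0.06,0.026,0],0,-1]
    - [[-0.06,0.026,0],0,-1]
    - [[-0.06,0.026,0],0,-1]
    - [[-0.06,0.026,0],0,-1]
    - [[-0.06,0.026,0],0,-1]
    - [[-0.06,0.026,0],0,-1]
    - [[0,0,0],0,-1]

```text
t: 7.45
eef_pos: [527.1, 125.1, 246.7]
tcp_rot: [3.138, 0.008, 2.733]
ft_force: [12.2, -7.0, 0.2]
opening: 0.005
grip_force: 7.4
```

>>> move_arm:
  commands:
    - [[-0.06,0.026,0],0,-1]
    - [[0,0,0],0,-1]

```text
t: 7.62
eef_pos: [526.3, 125.5, 247.0]
tcp_rot: [3.137, 0.011, 2.733]
ft_force: [19.0, -11.5, -1.5]
opening: 0.002
grip_force: 11.2
```

It has hit a firm stop: 8 N more force for less than 1 mm of travel, at the position expected for fully home. I'll lift straight off.

>>> move_arm:
  commands:
    - [[0,0,0.1],0,-1]
    - [[0,0,0.15],0,-1]
    - [[0,0,0.2],0,-1]
    - [[0,0,0.3],0,-1]
    - [[0,0,0.5],0,-1]
    - [[0,0,0.5],0,-1]
    - [[0,0,0.6],0,-1]
    - [[0,0,0.6],0,-1]
    - [[0,0,0.6],0,-1]
    - [[0,0,0.6],0,-1]
    - [[0,0,0],0,-1]
    - [[0,0,0],0,-1]

```text
t: 8.62
eef_pos: [523.0, 126.4, 370.8]
tcp_rot: [3.141, 0.001, 2.733]
ft_force: [0.2, -0.2, -1.8]
opening: 0.006
grip_force: 0.0
```

```bash
python3 v.py m3.png
```

```text
8.6167 box xyz tip [-15.4   0.6 180.8] [ 0.24 -0.17 -1.84]
```

View pics/m3.png

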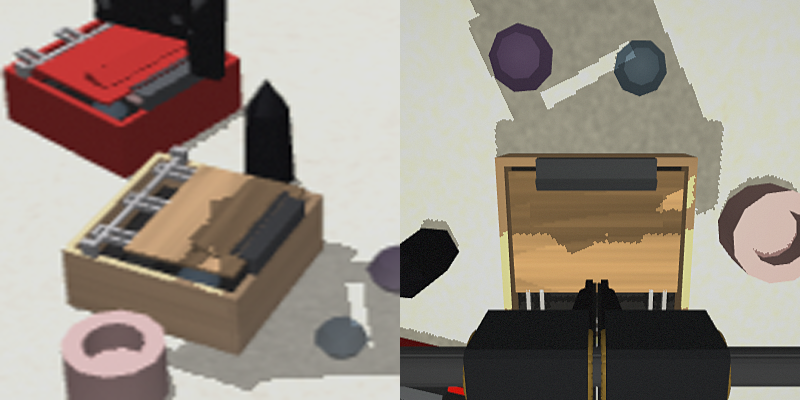

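The flap is closed and held under the lip. One quick check of the slide from its hinge-side edge (wrist crop row about 291), then I'll hand in.

```bash
python3 - <<'E'
from h import *
q=np.load("q.npy");p=read_camera("wrist");c,s=np.cos(q[2]),np.sin(q[2])
g=cv2.cvtColor(p["image"],cv2.COLOR_RGB2GRAY).astype(float)
for u in(262,355):
    col=g[275:305,u-2:u+3].mean(1);v=275+np.argmin(np.diff(col))+.5+.5
    d=ray(p,(u,v),57)[:2]-q[:2];x=c*d[0]+s*d[1];print(v,"slide",44-x)
E
```

```text
293.0 slide 17.02650387390223
293.0 slide 16.934492930656592
```

```bash
python3 - <<'E'
from h import *
q=np.load("q.npy");p=read_camera("wrist");c,s=np.cos(q[2]),np.sin(q[2])
g=cv2.cvtColor(p["image"],cv2.COLOR_RGB2GRAY).astype(float)
B=lambda u,v,z:(lambda d:c*d[0]+s*d[1])(ray(p,(u,v),z)[:2]-q[:2])
for u in(280,320,355):
    v=180+np.argmax(np.diff(g[180:200,u-2:u+3].mean(1)))+1
    print("lip",v,B(u,v,66),B(u,v,61))
R=cv2.Rodrigues(np.array(p["rvec"],float))[0];d=-R.T@np.array(p["tvec"],float).ravel()-[q[0],q[1],0]
print("cam box x",c*d[0]+s*d[1],d[2]);v=293
print("slide for z 55,57,58",[44-B(300,v,z) for z in(53,55,57,58)],"per px",B(300,294,57)-B(300,293,57))
col=g[284:300,260:265].mean(1);print(col.round())
E
```

```text
lip 191 -49.077311769193734 -48.348880373802025
lip 191 -49.03685744097079 -48.30771071599237
lip 191 -49.00146532697033 -48.27169278449868
cam box x -90.27259196749057 348.76705575095696
slide for z 55,57,58 [np.float64(15.480605112301003), np.float64(16.283885833026083), np.float64(17.087166553751267), np.float64(17.48880691411386)] per px 0.7813843977892709
[158. 160. 160. 157. 153. 147. 170. 187. 186. 171. 165. 167. 173. 174.
 175. 169.]
```

```bash
python3 - <<'E'
from h import *
q=np.load("q.npy");p=read_camera("wrist");c,s=np.cos(q[2]),np.sin(q[2])
g=cv2.cvtColor(p["image"],cv2.COLOR_RGB2GRAY).astype(float)
B=lambda u,v,z:(lambda d:c*d[0]+s*d[1])(ray(p,(u,v),z)[:2]-q[:2])
for u in(240,278,285,345,360,387):
    col=g[282:302,u-2:u+3].mean(1);v=282+np.argmin(np.diff(col))+1
    print(u,v,round(44-B(u,v,57),2),col.round().astype(int))
E
```

```text
240 293 17.08 [143 144 146 145 149 153 155 153 152 162 121  55  28  33  31  32  34  31
  32  32]
278 293 17.05 [157 158 158 159 163 169 171 165 163 167 124  59  36  42  40  32  28  28
  30  31]
285 293 17.04 [158 158 159 160 164 169 171 165 164 172 130  62  35  42  41  31  29  27
  29  33]
345 293 16.98 [157 158 160 163 167 171 170 166 163 170 128  62  34  43  40  33  28  29
  29  34]
360 293 16.97 [157 159 161 165 168 171 170 165 162 169 128  62  37  41  38  30  30  28
  29  32]
387 293 16.94 [158 160 162 165 168 171 169 162 178 184 151 112 102 106 104  93  91  91
  91  85]
```

The measured slide is 17.0 mm raw. The lip edge in the same picture reads about 1 mm towards +x, so corrected it is about 18 mm, fully home.

```bash
python3 -c "
from cell import env
print(env.job_done())"
```

```text
the job is handed in; nothing more can be done
None
```

The job is handed in with the box closed: the flap is flat, its edge is fully home under the lip (slide about 18 mm, camera-corrected), and the arm was lifted clear with nothing else touched.

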